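# Put the scribe's full inks away in the caddy

### The job

Put the three full (black) ink jars away in the black caddy, each upright on the floor of the compartment whose disc has the colour of its cap. Carry them upright and set them down rather than drop them, and leave the pale empty jars and the rinsing cup where they stand.

Things in the scene. Friction and masses are not known exactly. Their poses are not given: they have to be found in the camera images.
- caddy: black plastic caddy fixed to the desk, 82 mm (its x) by 238 mm (its y) by 35 mm high, with three square compartments in a row along its y, each 74 by 74 mm inside, centres 78 mm apart, walls 4 mm thick and 35 mm high; floor 4 mm thick. Origin: centre of the underside, z up.
- pad_green: green disc, 64 mm diameter, 2 mm thick, fixed on the floor of one caddy compartment, at its centre; it marks the place of the green-capped ink. Origin: centre of the disc's underside (4 mm above the desk; a jar on the pad stands 6 mm above the desk); axes parallel to the caddy's.
- pad_red: red disc, 64 mm diameter, 2 mm thick, fixed on the floor of one caddy compartment, at its centre; it marks the place of the red-capped ink. Origin: centre of the disc's underside (4 mm above the desk; a jar on the pad stands 6 mm above the desk); axes parallel to the caddy's.
- pad_blue: blue disc, 64 mm diameter, 2 mm thick, fixed on the floor of one caddy compartment, at its centre; it marks the place of the blue-capped ink. Origin: centre of the disc's underside (4 mm above the desk; a jar on the pad stands 6 mm above the desk); axes parallel to the caddy's.
- ink_green: Full ink jar: round screw-capped glass jar, 77 mm tall, standing upright: body 52 mm diameter up to 42 mm, shoulder narrowing to a 34 mm neck at 52 mm, then a green cap 36 mm in diameter from 55 to 77 mm height, which is the place to grip (sides vertical, any direction). Body black (full of ink) with a narrow gold stripe round it. About 0.13 to 0.25 kg. Origin: centre of the underside, z up.
- ink_red: Full ink jar: round screw-capped glass jar, 77 mm tall, standing upright: body 52 mm diameter up to 42 mm, shoulder narrowing to a 34 mm neck at 52 mm, then a red cap 36 mm in diameter from 55 to 77 mm height, which is the place to grip (sides vertical, any direction). Body black (full of ink) with a narrow gold stripe round it. About 0.13 to 0.25 kg. Origin: centre of the underside, z up.
- ink_blue: Full ink jar: round screw-capped glass jar, 77 mm tall, standing upright: body 52 mm diameter up to 42 mm, shoulder narrowing to a 34 mm neck at 52 mm, then a blue cap 36 mm in diameter from 55 to 77 mm height, which is the place to grip (sides vertical, any direction). Body black (full of ink) with a narrow gold stripe round it. About 0.13 to 0.25 kg. Origin: centre of the underside, z up.
- empty_green: Empty jar, the look-alike, to be left alone: same shape, size (77 mm tall, body 52 mm, cap 36 mm diameter), gold stripe and green cap as the green ink jar, but its body is pale whitish. Standing, loose. Origin: centre of the underside, z up.
- empty_red: Empty jar, the look-alike, to be left alone: same shape, size (77 mm tall, body 52 mm, cap 36 mm diameter), gold stripe and red cap as the red ink jar, but its body is pale whitish. Standing, loose. Origin: centre of the underside, z up.
- rinse_cup: white ceramic rinsing cup, open at the top, 68 mm across the rim, 80 mm tall, loose; a bystander. Origin: centre of the underside, z up.

How it is judged:
By the outcome, as a careful person would: the job done as asked, in the order asked, and still so for the second after the job is handed in, with the robot touching nothing.
It also fails if it takes over 88 s, if anything falls off the work surface, if the arm or the gripper's body presses on something with over 40 N, if the wrist force passes 120 N, or if a joint passes its speed limit or range.

### The arm

A 7-joint arm with a two-finger parallel gripper is mounted at the origin on the work surface. World frame = base frame: x ahead of the robot, y to its left, z up, the work surface at z = 0. Lengths are in m, angles in degrees, forces in N, time in s.
With the tool pointing down it reaches from about 0.35 to 0.9 m from the base axis. Payload 8.1 kg.
Tool frame: the origin (TCP) lies between the finger pads; the fingertips stand 25 mm ahead of it and the grasp point (between the pads) lies 6 mm ahead of it (finger_overhang is the z of the fingertips in the tool frame, in m); z points along the fingers, y is the line along which they close (so a half turn about z gives the same grasp; the last joint's range is limited). The gripper opens to 92 mm and grips with 3 to 60 N. Pads are 19 mm wide; open, the fingers measure 130 mm over their backs; the gripper's body (75 mm by 190 mm) begins 47 mm behind the grasp point.
Start: joints at [70.382, 24.895, 1.432, 90.138, -0.665, 64.973, -4.303], TCP at [0.148, -0.607, 0.229] pointing down, gripper open.
Joint ranges: [-149.89, 149.89], [-25.12, 119.58], [-72.63, 75.52], [4.76, 147.25], [-75.54, 255.54], [6.69, 114.76], [-157.13, 157.13]. Speed limits (degrees/s): [127.2, 127.2, 172.46, 172.46, 180, 180, 180].

### API

Orientations are given as [roll, pitch, yaw] about the fixed x, y, z axes, in that order (R = Rz(yaw) Ry(pitch) Rx(roll)).
In Python, from bench import * gives the robot as it stands. The module is installed in compiled form; this text tells all that it offers.
- The arm moves only by the tool step_arm, never from a script. Its argument "targets" is a list that holds one entry, the list of rows, each a list of 7 numbers: the turn, a rotation vector about the world's x, y, z each as a share of 0.08 rad, from -1 to 1, then the shift along the world's x, y, z each as a share of 2 cm, from -1 to 1, then the opening, from 0 (shut) to 1 (fully open). A call has 1 to 12 rows; each row shifts and turns the commanded pose from where the row before left it; what a row does not reach is not made up. A row lasts 1/12 s, in which the tool goes at most 41.7 mm and 7.16 degrees, less where a joint would pass 70% of its speed; a pose out of reach is approached as far as the arm can. A call with a number of a shift or a turn outside -1 to 1 is refused whole. A call with a gripper value outside its range is refused whole. The fingers move at their own pace and stop on an object; the grip force is fixed at half the most. Time passes only in rows, so rows that do not move let the fingers close. It gives the time, the measured TCP pose, the force, the opening and the grip force at its end, in the units of the state.
- get_obs(): the state, without advancing time (a new reading comes with each control period).
- get_image(name): name is "scene" or "side" or "wrist"; returns the picture (400x640x3 uint8, red, green, blue); there is no depth.
- camera_params(name): a dict with "camera_matrix" (3x3 intrinsics, pixels), "R" (3x3) and "t" (3): a world point X has camera coordinates R X + t. Camera axes: x right, y down, z forward; pixel columns grow to the right and rows downward; lengths in m; the calibration is good to about 2 mm. A picture is of the moment at which its call begins: read the wrist's pose just before it. camera_params takes no time and is no camera call; for the wrist camera it gives the pose at the moment of the call.
- close_job(): hands the job in; it is judged then, once.
Trained networks look in the newest picture that a camera, given by its name, has taken for a name from the list of things; names that differ only in an ending like _2 or _b are one class to them, and where a whole thing is asked for, a point or a joint stands for the part that bears it (a point fixed in the world has none). Each returns a list of dicts, best first, with "confidence" (0 to 1); they miss things now and then, are a little off and sometimes report something else, mostly with a low value. They report only what shows in the picture. A call takes as long as a camera call.
- recognise(target, camera): "box" ([left, top, right, bottom] in pixels, round what is visible of it).
- outline_of(target, camera): "mask" (400x640 bool, what is visible of it) and "box" ([left, top, right, bottom] in pixels, round what is visible of it).
The state is a dict: "t": time; "joint_positions": joint angles; "qvel": joint speeds; "joint_torque": joint torques, N m; "tcp_pos": TCP position; "tcp_rot": TCP orientation; "force": force on the tool from outside, world axes, zero at the start; "ft_torque": the same for the moment, N m; "opening": finger opening in m; "gripper_force": force on a finger pad.
Only numpy, scipy, OpenCV 4.12 (cv2) and the standard library are available. Lean on these libraries where they do the work, as an engineer would, in place of code of your own. Each camera call takes 0.05 s, during which the arm holds its last target. There are 200 camera calls.

## Working session

There is one attempt and no reset: what is moved stays moved. The work goes in short steps, Python scripts to look and compute and a tool call to move; the robot and the scene stay as the last step left them, time stands still between calls to the robot, and variables do not carry over. Pictures are saved under pics/ and viewed, at most 14 in all, crops included, and the job is handed in when it is done.

Besides the shell and the picture viewer there is one more tool, called as name(argument=value, ...) on one line, values as JSON. step_arm: Moves the arm, as the interface text tells. Its arguments: {"type":"object","properties":{"targets":{"type":"array"}},"required":["targets"]}

```bash
mkdir -p pics; cat > h.py <<'E'
from bench import *
import numpy as np, cv2
def ray(P,px,z):
    K,R,t=[np.array(P[k],float) for k in("camera_matrix","R","t")]
    d=R.T@np.linalg.solve(K,[px[0],px[1],1]); c=-R.T@t
    return c+d*(z-c[2])/d[2]
def proj(P,X):
    K,R,t=[np.array(P[k],float) for k in("camera_matrix","R","t")]
    p=K@(R@np.array(X)+t); return p[:2]/p[2]
E
python3 - <<'E'
from h import *
o=get_obs();print(o)
for n in("scene","side"):
    im=get_image(n);cv2.imwrite(f"pics/{n}0.png",im[:,:,::-1]);P=camera_params(n);print(n,-P["R"].T@P["t"])
    for k in "caddy pad_green pad_red pad_blue ink_green ink_red ink_blue empty_green empty_red rinse_cup".split():
        for r in recognise(k,n)[:2]:
            b=np.array(r["box"]);z=.005 if k[0]in"pc" else .0385
            print(k,round(r["confidence"],2),b.round(),ray(P,[(b[0]+b[2])/2,(b[1]+b[3])/2],z).round(3))
E
```

```text
{'t': 0.0, 'joint_positions': array([70.38120939, 24.93651161,  1.43075464, 90.19153456, -0.6638439 ,
       64.97359618, -4.30408977]), 'qvel': array([-0.00503062,  0.02423644,  0.02851062, -0.09130077, -0.10221134,
        0.0238093 , -0.01365182]), 'joint_torque': array([ 3.32244808e-04, -6.67853308e+01,  9.84687880e-01, -3.14460397e+01,
       -6.08412805e-02,  4.29440523e-02,  1.37794123e-04]), 'tcp_pos': array([ 0.1482625 , -0.60661097,  0.22862789]), 'tcp_rot': array([-1.79907098e+02,  9.11537929e-03,  1.37354657e+01]), 'force': array([-0.51225593,  0.7674616 ,  0.66603688]), 'ft_torque': array([-0.00172483, -0.02077413,  0.02391516]), 'gripper_force': 0.0, 'opening': 0.09203691382794305}
scene [ 1.20560724 -0.04495192  0.54436327]
caddy 0.93 [232. 203. 355. 259.] [ 0.621 -0.046  0.005]
pad_green 0.86 [314. 220. 345. 233.] [0.614 0.03  0.005]
pad_red 0.54 [241. 228. 270. 244.] [ 0.63  -0.124  0.005]
pad_blue 0.8 [277. 222. 310. 236.] [ 0.615 -0.046  0.005]
ink_green 0.82 [152. 206. 187. 246.] [ 0.622 -0.29   0.038]
ink_blue 0.7 [266. 156. 286. 193.] [ 0.46  -0.079  0.038]
empt
[... 265 characters left out ...]
pad_green 0.71 [364. 132. 384. 168.] [ 0.648 -0.345  0.005]
pad_green 0.49 [280. 200. 305. 210.] [0.627 0.014 0.005]
pad_red 0.66 [320. 172. 341. 182.] [ 0.645 -0.141  0.005]
pad_blue 0.44 [299. 186. 322. 198.] [ 0.635 -0.054  0.005]
ink_green 0.66 [366. 130. 385. 168.] [ 0.613 -0.292  0.038]
ink_red 0.59 [406. 163. 432. 203.] [ 0.436 -0.203  0.038]
ink_red 0.29 [330. 222. 358. 267.] [0.436 0.081 0.039]
ink_blue 0.72 [373. 184. 399. 224.] [ 0.448 -0.079  0.038]
empty_green 0.92 [160. 243. 196. 292.] [0.607 0.304 0.038]
empty_green 0.57 [323. 171. 340. 179.] [ 0.61  -0.102  0.038]
empty_red 0.75 [328. 220. 358. 268.] [0.438 0.08  0.038]
rinse_cup 0.62 [269. 253. 314. 320.] [0.436 0.216 0.038]
```

View pics/scene0.png

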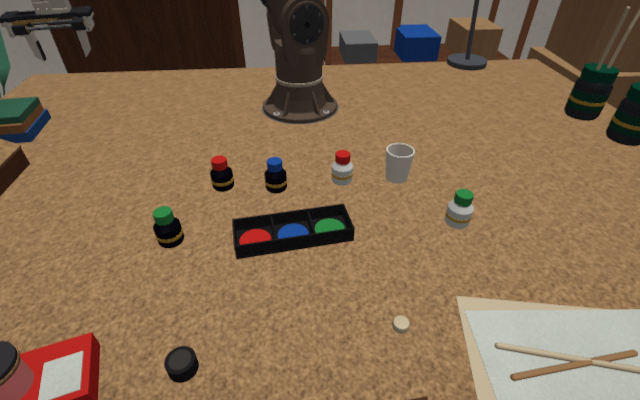

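View pics/side0.png

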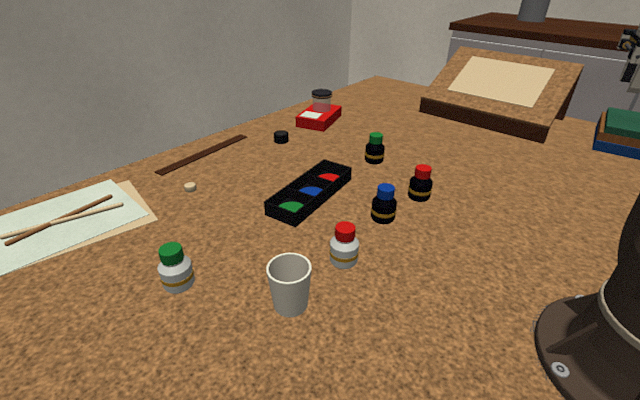

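The scene view shows the caddy around (293,230), with red, blue and green pads from left to right. The full jars are at green (168,228), red (222,174) and blue (276,176). The pale jars are at (342,168) and (460,210), and the cup is at (399,163). The side view agrees. Next I'll refine the positions with model fits.

```bash
cat > m.py <<'E'
from h import *
from scipy.optimize import least_squares
a=np.linspace(0,2*np.pi,40)
def hullc(P,X):
    h=cv2.convexHull(np.array([proj(P,x) for x in X],np.float32)); m=cv2.moments(h)
    return np.array([m["m10"],m["m01"]])/m["m00"],h
def cap(x,y,z0=0): return [(x+.018*np.cos(t),y+.018*np.sin(t),z0+z) for t in a for z in(.055,.077)]
def pad(x,y): return [(x+.032*np.cos(t),y+.032*np.sin(t),.006) for t in a]
def box(x,y,w):
    c,s=np.cos(w),np.sin(w)
    return [(x+c*u-s*v,y+s*u+c*v,z) for u in(-.041,.041) for v in(-.119,.119) for z in(0,.035)]
def colmask(im,col):
    h=cv2.cvtColor(im,cv2.COLOR_RGB2HSV);H,S,V=[h[...,i].astype(int) for i in range(3)]
    k={"red":(H<5)|(H>172),"green":(H>45)&(H<88),"blue":(H>100)&(H<128)}[col]
    return (k&(S>140)&(V>50)).astype(np.uint8)
def blob(im,col,p,rad):
    n,l,st,c=cv2.connectedComponentsWithStats(colmask(im,col))
    i=[i for i in range(1,n) if st[i,4]>15 and np.hypot(*(c[i]-p))<rad]
    i=max(i,key=lambda i:st[i,4]) if i else None
    return (c[i],st[i]) if i else (None,None)
E
python3 - <<'E'
from m import *
IM={n:cv2.imread(f"pics/{n}0.png")[:,:,::-1].copy() for n in("scene","side")};PP={n:camera_params(n) for n in IM}
for k,g in dict(green=(.617,-.291),red=(.436,-.203),blue=(.455,-.079)).items():
    B={}
    for n in IM:
        c,st=blob(IM[n],k,hullc(PP[n],cap(*g))[0],14)
        if c is not None:B[n]=c;print(k,n,c.round(1),st)
    f=lambda q,ns:np.concatenate([hullc(PP[n],cap(*q))[0]-B[n] for n in ns])
    r=least_squares(f,g,args=(list(B),));print(k,r.x.round(4),r.fun.round(2),[least_squares(f,g,args=([n],)).x.round(4) for n in B])
M={n:outline_of("caddy",n)[0]["mask"] for n in IM}
def bx(m):ys,xs=np.where(m);return np.array([cv2.moments(m.astype(np.uint8),True)[k] for k in("m10","m01","m00")])
def cost(q,ns):
    out=[]
    for n in ns:
        # signed distance of hull boundary vs mask contour
        h=hullc(PP[n],box(*q))[1]
        ct=max(cv2.findContours(M[n].astype(np.uint8),0,1)[0],key=cv2.contourArea)[:,0]
        out+=[cv2.pointPolygonTest(h,(float(p[0]),float(p[1])),True)-.3 for p in ct]
    return np.array(out)
for ns in(["scene"],["side"],["scene","side"]):
    r=least_squares(cost,(.618,-.046,.08),args=(ns,),loss="soft_l1",diff_step=1e-3);print(ns,r.x.round(4),np.degrees(r.x[2]).round(2),np.abs(r.fun).mean().round(2))
E
```

```text
green scene [163.1 215.5] [154 207  20  18 287]
green side [375.4 137.9] [370 132  12  12 124]
green [ 0.6197 -0.2965] [-0.3  -0.59 -0.38 -0.01] [array([ 0.6215, -0.2956]), array([ 0.6189, -0.2972])]
red scene [218.8 162.9] [211 156  16  15 203]
red side [422.5 171.6] [415 164  16  16 213]
red [ 0.4375 -0.2105] [-0.06 -0.72 -0.35 -0.32] [array([ 0.4407, -0.21  ]), array([ 0.4362, -0.2097])]
blue scene [274.3 164.5] [267 158  15  14 186]
blue side [385.3 191.4] [377 183  18  17 247]
blue [ 0.4551 -0.0822] [-0.18 -0.87 -0.21 -0.18] [array([ 0.4589, -0.0818]), array([ 0.4544, -0.0819])]
['scene'] [ 0.6289 -0.0486  0.127 ] 7.28 0.44
['side'] [ 0.6282 -0.0514  0.134 ] 7.68 0.43
['scene', 'side'] [ 0.6286 -0.0493  0.1307] 7.49 0.49
```

step_arm(targets=[[[0,0,0.76,0.983,0.646,0,1],[0,0,0.76,0.983,0.646,0,1],[0,0,0.76,0.983,0.646,0,1],[0,0,0.76,0.983,0.646,0,1],[0,0,0.76,0.983,0.646,0,1],[0,0,0.76,0.983,0.646,0,1],[0,0,0.76,0.983,0.646,0,1],[0,0,0.76,0.983,0.646,0,1],[0,0,0.76,0.983,0.646,0,1],[0,0,0.76,0.983,0.646,0,1],[0,0,0.76,0.983,0.646,0,1],[0,0,0.76,0.983,0.646,0,1]]])

```text
t: 2.2
tcp_pos: [0.3865, -0.4501, 0.2296]
tcp_rot: [180.0, -0.0, 55.9]
force: [0.0, -0.4, -0.4]
opening: 0.0917
gripper_force: 0.0
```

step_arm(targets=[[[0,0,0.76,0.983,0.646,0,1],[0,0,0.76,0.983,0.646,0,1],[0,0,0.76,0.983,0.646,0,1],[0,0,0.76,0.983,0.646,0,1],[0,0,0.76,0.983,0.646,0,1],[0,0,0.76,0.983,0.646,0,1],[0,0,0.76,0.983,0.646,0,1],[0,0,0.76,0.983,0.646,0,1],[0,0,0.76,0.983,0.646,0,1],[0,0,0.76,0.983,0.646,0,1],[0,0,0.76,0.983,0.646,0,1],[0,0,0.76,0.983,0.646,0,1]]])

```text
t: 3.2
tcp_pos: [0.6218, -0.2946, 0.2295]
tcp_rot: [180.0, -0.0, 97.7]
force: [1.1, -1.1, 0.2]
opening: 0.0917
gripper_force: 0.0
```

```bash
python3 - <<'E'
from m import *
o=get_obs();P=camera_params("wrist");im=get_image("wrist");cv2.imwrite("pics/w1.png",im[:,:,::-1])
print(o["tcp_pos"],o["tcp_rot"],o["joint_positions"].round(0),-P["R"].T@P["t"])
for k,g in dict(green=(.6197,-.2965),red=(.4375,-.2105)).items():
    e=hullc(P,cap(*g))[0]; c,st=blob(im,k,e,80);print(k,e,c,st)
    if c is not None: print(least_squares(lambda q:hullc(P,cap(*q))[0]-c,g).x)
E
```

```text
[ 0.62184326 -0.29456114  0.22949038] [ 1.79987471e+02 -1.05146599e-02  9.77228285e+01] [ 35.  33. -23.  79.  13.  71.  18.] [ 0.61043865 -0.21333534  0.3848174 ]
green [323.36596259 178.81201647] [321.87376238 178.21287129] [306 162  32  33 808]
[ 0.61789162 -0.2960136 ]
red [161.244116    76.96687854] [160.11746758  75.39359268] [ 139   57   44   38 1311]
[ 0.43639632 -0.20911385]
```

View pics/w1.png

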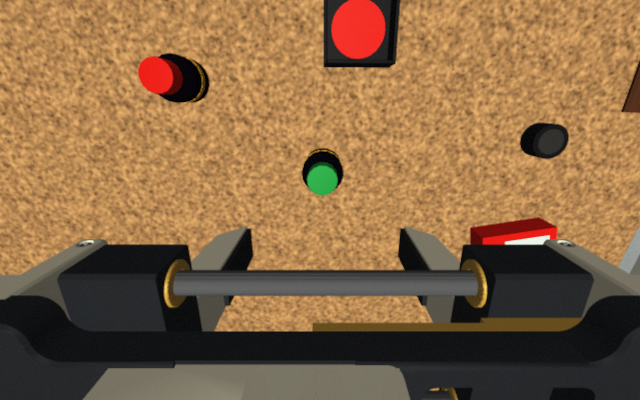

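The wrist view has the green cap at (322,178) and the red pad at (358,28), and its measurement agrees with the fit to about 2 mm. The fingertips have to stay above the jar's shoulder, so I'll grip with the TCP at z≈0.079.

step_arm(targets=[[[0,0,0,-0.15,-0.1,-0.4,1],[0,0,0,0,0,-1,1],[0,0,0,0,0,-1,1],[0,0,0,0,0,-1,1],[0,0,0,0,0,-1,1],[0,0,0,0,0,-1,1],[0,0,0,0,0,-0.9,1],[0,0,0,0,0,-0.6,1],[0,0,0,0,0,-0.4,1],[0,0,0,0,0,-0.2,1],[0,0,0,0,0,0,0],[0,0,0,0,0,0,0]]])

```text
t: 4.25
tcp_pos: [0.6177, -0.2992, 0.0802]
tcp_rot: [179.9, 0.0, 97.3]
force: [0.3, 0.3, -0.2]
opening: 0.0828
gripper_force: 0.0
```

step_arm(targets=[[[0,0,0,0,0,0,0],[0,0,0,0,0,0,0],[0,0,0,0,0,0,0],[0,0,0,0,0,0,0],[0,0,0,0,0,0,0]]])

```text
t: 4.67
tcp_pos: [0.6174, -0.2991, 0.0797]
tcp_rot: [180.0, 0.0, 97.3]
force: [-0.2, 0.1, -0.1]
opening: 0.0501
gripper_force: 0.0
```

step_arm(targets=[[[0,0,0,0,0.1,0,0],[0,0,0,0,0,0,0],[0,0,0,0,0,0,0],[0,0,0,0,0,0,0],[0,0,0,0,0,0,0]]])

```text
t: 5.08
tcp_pos: [0.6201, -0.2969, 0.0816]
tcp_rot: [179.7, 0.1, 97.4]
force: [4.5, 1.2, 12.4]
opening: 0.0166
gripper_force: 8.9
```

The opening of 17 mm is too small for a 36 mm cap, so I'll look before doing anything else.

```bash
python3 - <<'E'
from m import *
o=get_obs();print(o["tcp_pos"],o["opening"],o["force"])
a=get_image("side");b=get_image("wrist");c=get_image("scene");
A=cv2.resize(a[100:220,320:480],None,fx=2.5,fy=2.5);C=cv2.resize(c[140:260,100:260],None,fx=2.5,fy=2.5)
B=cv2.resize(b,(480,300))
cv2.imwrite("pics/g1.png",np.vstack([np.hstack([A,C]),np.hstack([B,np.zeros((300,320,3),np.uint8)])])[:,:,::-1])
E
```

```text
[ 0.62010016 -0.29686789  0.08156734] 0.01659752425202016 [ 4.46169795  1.19793989 12.42452321]
```

View pics/g1.png

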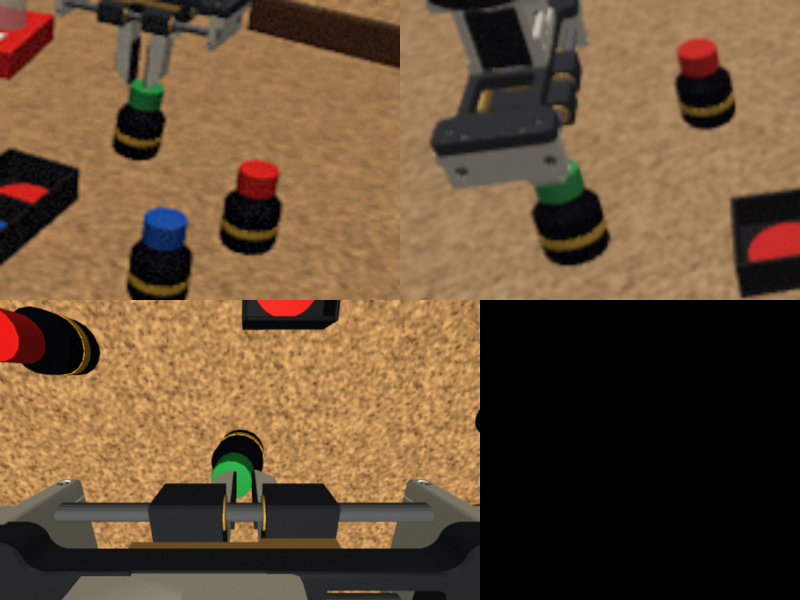

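The fingers slipped off and are pinching the cap's far edge, or sitting on its top. I'll open, rise and measure again.

step_arm(targets=[[[0,0,0,0,0,0,1],[0,0,0,0,0,0,1],[0,0,0,0,0,0,1],[0,0,0,0,0,0,1],[0,0,0,0,0,0,1],[0,0,0,0,0,0,1],[0,0,0,0,0,0,1],[0,0,0,0,0,0,1],[0,0,0,0,0,0,1]]])

```text
t: 5.98
tcp_pos: [0.6173, -0.2974, 0.0798]
tcp_rot: [180.0, 0.0, 97.3]
force: [0.8, -0.4, 3.7]
opening: 0.0601
gripper_force: 1.9
```

```bash
python3 - <<'E'
from m import *
o=get_obs();P=camera_params("wrist");b=get_image("wrist");print(o["tcp_pos"],o["tcp_rot"],o["opening"],o["force"],o["t"])
R=__import__("scipy.spatial.transform",fromlist=["Rotation"]).Rotation.from_euler("xyz",o["tcp_rot"],degrees=True).as_matrix()
for z in(.006,.025): print("tcp ax",z,proj(P,o["tcp_pos"]+R@[0,0,z]))
for s in(1,-1): print("tip",proj(P,o["tcp_pos"]+R@[0,s*o["opening"]/2,.025]))
g=(.6197,-.2965)
for n,im in(("wrist",b),("side",get_image("side")),("scene",get_image("scene"))):
    p=camera_params(n);e=hullc(p,cap(*g))[0];c,st=blob(im,"green",e,60);print(n,e,c,st)
    if c is not None: print(least_squares(lambda q:hullc(p,cap(*q))[0]-c,g).x)
    cv2.imwrite(f"pics/g2{n}.png",im[:,:,::-1])
E
```

```text
[ 0.61732528 -0.29737463  0.07983298] [1.79981325e+02 2.69870623e-02 9.73261142e+01] 0.060098288674024745 [ 0.79084141 -0.3807639   3.67375012] 5.9833
tcp ax 0.006 [325.75923325 239.0256746 ]
tcp ax 0.025 [325.69682952 226.53139555]
tip [368.69275026 226.4912886 ]
tip [282.70375333 226.57149985]
wrist [330.01883727 234.85424524] [344.60363248 235.13425926] [ 316  204   59   63 2808]
[ 0.62909406 -0.2955191 ]
side [374.97420366 137.86351674] [371.18333333 135.775     ] [365 131  13  11 120]
[ 0.63498082 -0.30139981]
scene [162.86946409 214.93638923] [165.52739726 221.17123288] [154 211  19  18 146]
[ 0.63884776 -0.28726524]
```

View pics/g2wrist.png

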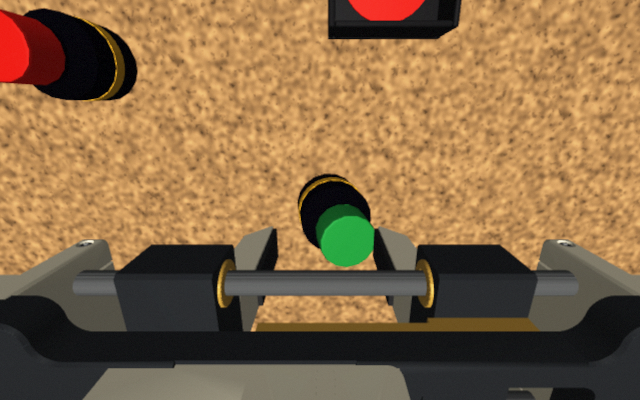

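step_arm(targets=[[[0,0,0,0,0,0,1],[0,0,0,0,0,0,1],[0,0,0,0,0,0,1],[0,0,0,0,0,0,1],[0,0,0,0,0,0,1],[0,0,0,0,0,0,1]]])

```text
t: 6.63
tcp_pos: [0.6171, -0.297, 0.0793]
tcp_rot: [-180.0, -0.0, 97.3]
force: [0.3, -0.3, -0.4]
opening: 0.092
gripper_force: 0.0
```

```bash
python3 - <<'E'
from m import *
o=get_obs();print(o["tcp_pos"],o["tcp_rot"],o["opening"],o["force"],o["gripper_force"],o["t"])
g=(.6197,-.2965); V=[]
for n in("wrist","side","scene"):
    p=camera_params(n);im=get_image(n);e=hullc(p,cap(*g))[0];c,st=blob(im,"green",e,60);print(n,e,c,st)
    if c is not None: q=least_squares(lambda q:hullc(p,cap(*q))[0]-c,g).x;print(q); x0,y0=map(int,c);V.append(cv2.resize(im[max(0,y0-60):y0+60,max(0,x0-60):x0+60],(260,260)))
cv2.imwrite("pics/g3.png",np.hstack(V)[:,:,::-1])
E
```

```text
[ 0.61714244 -0.29702252  0.07929808] [-1.79987727e+02 -6.70280551e-03  9.73411739e+01] 0.09195097924409314 [ 0.25216405 -0.30197976 -0.37627769] 0.0 6.6333
wrist [329.75692745 235.03996246] [326.29833641 234.22107209] [ 298  203   57   62 2705]
[ 0.61740086 -0.29619543]
side [374.97420366 137.86351674] [375.55555556 137.98412698] [370 133  13  11 126]
[ 0.61810312 -0.2968613 ]
scene [162.86946409 214.93638923] [167.45  216.225] [161 209  13  15 120]
[ 0.62440463 -0.28680592]
```

View pics/g3.png

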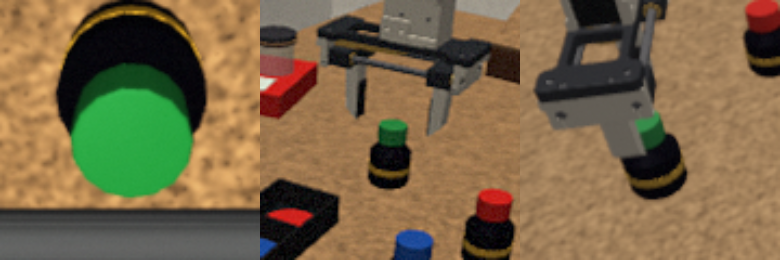

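The jar settled back upright at (0.6175,-0.2965), so its position was right. The fingertips look level with the cap's top, though, so I'll check their height by overlaying the expected projections.

```bash
python3 - <<'E'
from m import *
from scipy.spatial.transform import Rotation as Ro
o=get_obs();p=camera_params("side");im=get_image("side")
R=Ro.from_euler("xyz",o["tcp_rot"],degrees=True).as_matrix()
x0,y0,w,h,f=330,90,100,80,8
A=cv2.resize(im[y0:y0+h,x0:x0+w],None,fx=f,fy=f,interpolation=cv2.INTER_CUBIC)
def mk(X,c):
    q=(proj(p,X)-[x0-.5,y0-.5])*f;cv2.circle(A,tuple(int(v) for v in q),4,c,-1)
for s in(-1,1):
    for z,c in((0,(255,255,0)),(.006,(255,0,255)),(.025,(0,255,255))): mk(o["tcp_pos"]+R@[0,s*o["opening"]/2,z],c)
for z in(.055,.077):mk([.6178,-.2965,z],(255,255,255))
cv2.imwrite("pics/g4.png",A[:600,:,::-1])
E
```

```text
(no output)
```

View pics/g4.png

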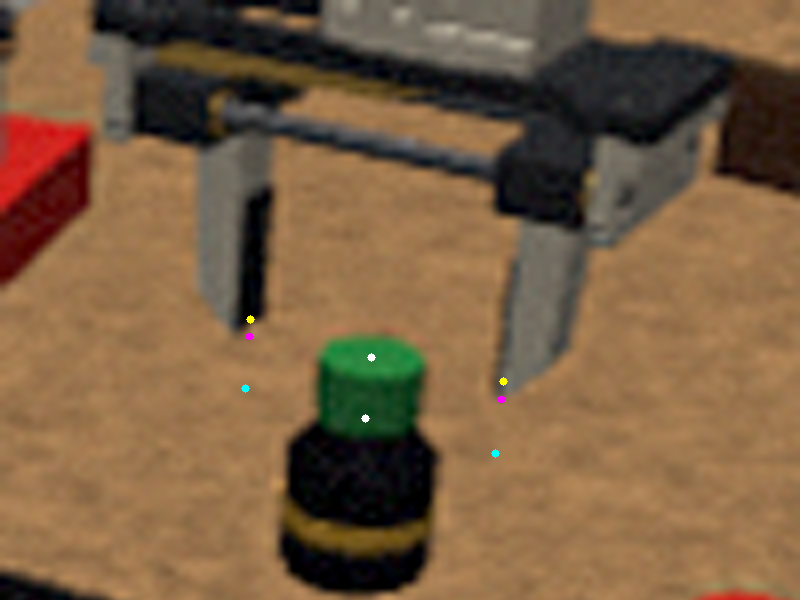

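The actual fingertips (left (238,330), right (503,395) in the crop) sit about 5 mm ahead of the TCP, not 25 mm. So I'll go about 19 mm lower and grip again.

step_arm(targets=[[[0,0,0,0.03,0,-0.5,1],[0,0,0,0,0,-0.45,1],[0,0,0,0,0,0,0],[0,0,0,0,0,0,0],[0,0,0,0,0,0,0],[0,0,0,0,0,0,0],[0,0,0,0,0,0,0],[0,0,0,0,0,0,0],[0,0,0,0,0,0,0],[0,0,0,0,0,0,0],[0,0,0,0,0,0,0],[0,0,0,0,0,0,0]]])

```text
t: 7.83
tcp_pos: [0.6179, -0.2971, 0.0605]
tcp_rot: [180.0, 0.0, 97.3]
force: [0.7, 1.3, 0.0]
opening: 0.0354
gripper_force: 30.0
```

Gripped: 35.4 mm opening at 30 N. Lifting 60 mm and moving along y to the green compartment at (0.618, 0.028).

step_arm(targets=[[[0,0,0,0,0,0.3,0],[0,0,0,0,0,0.7,0],[0,0,0,0,0,0.8,0],[0,0,0,0,0,0.8,0],[0,0,0,0,0.2,0.4,0],[0,0,0,0,0.5,0,0],[0,0,0,0,0.7,0,0],[0,0,0,0,0.8,0,0],[0,0,0,0,0.8,0,0],[0,0,0,0,0.8,0,0],[0,0,0,0,0.8,0,0],[0,0,0,0,0.8,0,0]]])

```text
t: 8.83
tcp_pos: [0.6175, -0.1862, 0.1199]
tcp_rot: [-180.0, -0.0, 97.4]
force: [0.6, 1.8, -1.8]
opening: 0.0352
gripper_force: 30.0
```

step_arm(targets=[[[0,0,0,0,0.8,0,0],[0,0,0,0,0.8,0,0],[0,0,0,0,0.8,0,0],[0,0,0,0,0.8,0,0],[0,0,0,0,0.8,0,0],[0,0,0,0,0.8,0,0],[0,0,0,0,0.8,0,0],[0,0,0,0,0.8,0,0],[0,0,0,0,0.8,0,0],[0,0,0,0,0.8,0,0],[0,0,0,0,0.8,0,0],[0,0,0,0,0.8,0,0]]])

```text
t: 9.83
tcp_pos: [0.617, 0.0055, 0.12]
tcp_rot: [-180.0, -0.0, 97.4]
force: [-0.1, 0.2, -2.4]
opening: 0.0351
gripper_force: 30.0
```

step_arm(targets=[[[0,0,0,0.05,0.6,0,0],[0,0,0,0,0.4,0,0],[0,0,0,0,0.2,0,0],[0,0,0,0,0,0,0],[0,0,0,0,0,0,0]]])

```text
t: 10.25
tcp_pos: [0.6188, 0.0263, 0.1203]
tcp_rot: [-180.0, 0.0, 97.3]
force: [0.8, -1.2, -1.9]
opening: 0.0352
gripper_force: 30.0
```

```bash
python3 - <<'E'
from m import *
o=get_obs();print(o["tcp_pos"],o["tcp_rot"],o["force"],o["t"])
V=[]
for n in("wrist","side","scene"):
    p=camera_params(n);im=get_image(n)
    V.append(im if n=="wrist" else im[120:260,220:380])
    for k,g in dict(green=(.6183,.0278),blue=(.6285,-.0495),red=(.6387,-.1268)).items():
        e=hullc(p,pad(*g))[0];c,st=blob(im,k,e,25);print(n,k,e.round(1),None if c is None else (c.round(1),st, ray(p,c,.006).round(4)))
cv2.imwrite("pics/p1.png",np.vstack([cv2.resize(V[0],(480,300)),np.hstack([cv2.resize(v,(240,210)) for v in V[1:]])])[:,:,::-1])
E
```

```text
[0.61879569 0.02633622 0.12030473] [-1.79984523e+02  3.52991814e-02  9.73193238e+01] [ 0.80371173 -1.16465862 -1.8894692 ] 10.25
wrist green [325.3 186.7] (array([324.8, 171.9]), array([ 293,  153,   65,   44, 1645], dtype=int32), array([0.6158, 0.0438, 0.006 ]))
wrist blue [325.6 255.9] None
wrist red [325.8 315. ] (array([325.2, 311.6]), array([ 298,  301,   56,   22, 1187], dtype=int32), array([ 0.6372, -0.1212,  0.006 ]))
side green [291.2 209.2] (array([291.3, 205.8]), array([279, 201,  24,  12, 172], dtype=int32), array([0.6269, 0.0188, 0.006 ]))
side blue [311.1 193.3] (array([311.3, 190.3]), array([301, 186,  22,  11, 152], dtype=int32), array([ 0.6365, -0.0592,  0.006 ]))
side red [328.7 179.4] (array([328.9, 176.4]), array([318, 173,  22,   9, 125], dtype=int32), array([ 0.6473, -0.1381,  0.006 ]))
scene green [328.8 227.7] (array([328.2, 225.1]), array([315, 218,  30,  15, 312], dtype=int32), array([0.611 , 0.0274, 0.006 ]))
scene blue [292.  233.3] (array([291.7, 230.5]), array([277, 223,  32,  16, 359], dtype=int32), array([ 0.621 , -0.0498,  0.006 ]))
scene red [254. 239.] (array([254.4, 236.2]), array([239, 228,  33,  17, 396], dtype=int32), array([ 0.6316, -0.1262,  0.006 ]))
```

View pics/p1.png

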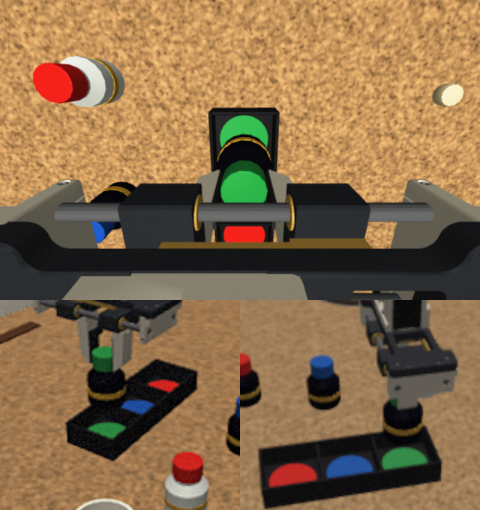

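The jar hangs upright over the green compartment, and the pad positions match the model within 0.5 px sideways. Lowering now.

step_arm(targets=[[[0,0,0,0,0.05,-0.4,0],[0,0,0,0,0,-0.7,0],[0,0,0,0,0,-0.7,0],[0,0,0,0,0,-0.4,0],[0,0,0,0,0,-0.2,0],[0,0,0,0,0,-0.1,0],[0,0,0,0,0,-0.05,0],[0,0,0,0,0,0,0]]])

```text
t: 11.07
tcp_pos: [0.6191, 0.028, 0.0697]
tcp_rot: [180.0, -0.0, 97.3]
force: [0.2, -0.2, -1.8]
opening: 0.0353
gripper_force: 30.0
```

step_arm(targets=[[[0,0,0,0,0,-0.08,0],[0,0,0,0,0,-0.05,0],[0,0,0,0,0,-0.04,0],[0,0,0,0,0,0,0]]])

```text
t: 11.4
tcp_pos: [0.6192, 0.028, 0.0665]
tcp_rot: [180.0, 0.0, 97.3]
force: [-0.5, -0.4, 1.7]
opening: 0.0354
gripper_force: 30.0
```

Contact: the vertical force went from -1.8 to +1.7 N. Releasing, rising and going over to the blue jar.

step_arm(targets=[[[0,0,0,0,0,0,0.8],[0,0,0,0,0,0,0.8],[0,0,0,0,0,0,0.8],[0,0,0,0,0,0,0.8],[0,0,0,0,0,0,0.8],[0,0,0,0,0,0,0.8],[0,0,0,0,0,0.5,0.8],[0,0,0,0,0,0.9,1],[0,0,0,0,0,0.9,1],[0,0,0,0,0,0.9,1],[0,0,0,0,0,0.3,1],[0,0,0,-0.4,-0.3,0,1]]])

```text
t: 12.4
tcp_pos: [0.6129, 0.0235, 0.1383]
tcp_rot: [179.7, -0.1, 97.4]
force: [0.5, -0.3, -0.6]
opening: 0.0918
gripper_force: 0.0
```

step_arm(targets=[[[0,0,0,-0.9,-0.6,0,1],[0,0,0,-0.9,-0.6,0,1],[0,0,0,-0.9,-0.6,0,1],[0,0,0,-0.9,-0.6,0,1],[0,0,0,-0.9,-0.6,0,1],[0,0,0,-0.9,-0.6,0,1],[0,0,0,-0.9,-0.6,0,1],[0,0,0,-0.9,-0.6,0,1],[0,0,0,-0.5,-0.4,0,1],[0,0,0,0,0,0,1],[0,0,0,0,0,0,1]]])

```text
t: 13.32
tcp_pos: [0.4565, -0.0826, 0.1358]
tcp_rot: [-180.0, 0.0, 97.3]
force: [-0.4, 0.1, 0.5]
opening: 0.092
gripper_force: 0.0
```

```bash
python3 - <<'E'
from m import *
o=get_obs();print(o["tcp_pos"],o["tcp_rot"],o["joint_positions"].round())
def fit(n,k,g,z0,rad=60):
    p=camera_params(n);im=get_image(n);c,st=blob(im,k,hullc(p,cap(*g,z0))[0],rad)
    if c is None: print(n,k,None);return
    print(n,k,least_squares(lambda q:hullc(p,cap(*q,z0))[0]-c,g).x.round(4),st)
fit("wrist","blue",(.455,-.082),0);fit("side","green",(.619,.028),.006,12);fit("scene","green",(.619,.028),.006,12)
E
```

```text
[ 0.45646732 -0.08256484  0.13584811] [-1.79992303e+02  6.18487315e-03  9.72597026e+01] [ 25.  19. -26. 117.  11.  47.  -1.]
wrist blue [ 0.454  -0.0805] [ 301  180   44   46 1595]
side green [0.6197 0.0275] [282 175  17  16 228]
scene green [0.6224 0.0274] [321 196  17  17 253]
```

The green jar stands in its compartment at (0.620,0.0275). Now taking the blue jar.

step_arm(targets=[[[0,0,0,-0.1,0.08,-0.5,1],[0,0,0,0,0,-0.9,1],[0,0,0,0,0,-0.9,1],[0,0,0,0,0,-0.8,1],[0,0,0,0,0,-0.45,1],[0,0,0,0,0,-0.2,1],[0,0,0,0,0,0,1],[0,0,0,0,0,0,0],[0,0,0,0,0,0,0],[0,0,0,0,0,0,0],[0,0,0,0,0,0,0],[0,0,0,0,0,0,0]]])

```text
t: 14.47
tcp_pos: [0.4552, -0.0806, 0.0615]
tcp_rot: [179.9, 0.0, 97.3]
force: [0.6, -0.6, 0.5]
opening: 0.0633
gripper_force: 0.0
```

step_arm(targets=[[[0,0,0,0,0,0,0],[0,0,0,0,0,0,0],[0,0,0,0,0,0,0],[0,0,0,0,0,0,0],[0,0,0,0,0,0,0],[0,0,0,0,0,0,0]]])

```text
t: 14.97
tcp_pos: [0.4548, -0.0805, 0.061]
tcp_rot: [-180.0, -0.0, 97.3]
force: [-0.6, -0.1, 0.3]
opening: 0.0355
gripper_force: 30.0
```

step_arm(targets=[[[0,0,0,0,0,0.3,0],[0,0,0,0,0,0.7,0],[0,0,0,0,0,0.8,0],[0,0,0,0,0,0.8,0],[0,0,0,0.3,0,0.4,0],[0,0,0,0.6,0.1,0,0],[0,0,0,0.8,0.15,0,0],[0,0,0,0.8,0.15,0,0],[0,0,0,0.8,0.15,0,0],[0,0,0,0.8,0.15,0,0],[0,0,0,0.8,0.15,0,0],[0,0,0,0.8,0.15,0,0]]])

```text
t: 15.97
tcp_pos: [0.5697, -0.0604, 0.1207]
tcp_rot: [-180.0, -0.0, 97.3]
force: [0.2, 0.3, -2.7]
opening: 0.0356
gripper_force: 30.0
```

step_arm(targets=[[[0,0,0,0.8,0.15,0,0],[0,0,0,0.8,0.15,0,0],[0,0,0,0.7,0.15,0,0],[0,0,0,0.5,0.1,0,0],[0,0,0,0.2,0,0,0],[0,0,0,0,0,0,0],[0,0,0,0,0,0,0]]])

```text
t: 16.55
tcp_pos: [0.6283, -0.0496, 0.1206]
tcp_rot: [-179.9, -0.0, 97.3]
force: [0.3, -0.6, -2.0]
opening: 0.035
gripper_force: 30.0
```

step_arm(targets=[[[0,0,0,0,0,-0.4,0],[0,0,0,0,0,-0.7,0],[0,0,0,0,0,-0.7,0],[0,0,0,0,0,-0.4,0],[0,0,0,0,0,-0.2,0],[0,0,0,0,0,-0.1,0],[0,0,0,0,0,-0.08,0],[0,0,0,0,0,-0.05,0],[0,0,0,0,0,-0.03,0],[0,0,0,0,0,0,0],[0,0,0,0,0,0,0]]])

```text
t: 17.47
tcp_pos: [0.6291, -0.0494, 0.0682]
tcp_rot: [180.0, 0.0, 97.3]
force: [-0.2, -0.8, -2.0]
opening: 0.0351
gripper_force: 30.0
```

step_arm(targets=[[[0,0,0,0,0,-0.05,0],[0,0,0,0,0,-0.03,0],[0,0,0,0,0,0,0],[0,0,0,0,0,0,0]]])

```text
t: 17.8
tcp_pos: [0.6292, -0.0495, 0.0671]
tcp_rot: [179.9, 0.0, 97.3]
force: [-2.3, 0.0, 6.1]
opening: 0.0353
gripper_force: 30.0
```

Contact. Releasing, then over to the red jar at (0.437,-0.2095).

step_arm(targets=[[[0,0,0,0,0,0,0.8],[0,0,0,0,0,0,0.8],[0,0,0,0,0,0,0.8],[0,0,0,0,0,0,0.8],[0,0,0,0,0,0,0.8],[0,0,0,0,0,0,0.8],[0,0,0,0,0,0.5,0.8],[0,0,0,0,0,0.9,1],[0,0,0,0,0,0.9,1],[0,0,0,0,0,0.9,1],[0,0,0,0,0,0.3,1],[0,0,0,-0.4,-0.3,0,1]]])

```text
t: 18.8
tcp_pos: [0.623, -0.0538, 0.1386]
tcp_rot: [179.7, -0.0, 97.4]
force: [0.2, 0.0, -0.7]
opening: 0.0914
gripper_force: 0.0
```

step_arm(targets=[[[0,0,0,-0.9,-0.75,0,1],[0,0,0,-0.9,-0.75,0,1],[0,0,0,-0.9,-0.75,0,1],[0,0,0,-0.9,-0.75,0,1],[0,0,0,-0.9,-0.75,0,1],[0,0,0,-0.9,-0.75,0,1],[0,0,0,-0.9,-0.75,0,1],[0,0,0,-0.9,-0.75,0,1],[0,0,0,-0.9,-0.75,0,1],[0,0,0,-0.9,-0.75,0,1],[0,0,0,-0.2,-0.2,0,1],[0,0,0,0,0,0,1]]])

```text
t: 19.8
tcp_pos: [0.4342, -0.2111, 0.1354]
tcp_rot: [-179.9, 0.0, 97.1]
force: [0.2, 0.7, 0.6]
opening: 0.0918
gripper_force: 0.0
```

```bash
python3 - <<'E'
from m import *
o=get_obs();print(o["tcp_pos"],o["tcp_rot"],o["joint_positions"].round())
def fit(n,k,g,z0,rad=60):
    p=camera_params(n);im=get_image(n);c,st=blob(im,k,hullc(p,cap(*g,z0))[0],rad)
    if c is None: print(n,k,None);return
    print(n,k,least_squares(lambda q:hullc(p,cap(*q,z0))[0]-c,g).x.round(4),st)
fit("wrist","red",(.437,-.21),0);fit("side","blue",(.6285,-.0495),.006,12);fit("scene","blue",(.6285,-.0495),.006,12)
E
```

```text
[ 0.43416333 -0.21109017  0.1354368 ] [-1.79864500e+02  9.15895679e-05  9.71339268e+01] [ 39.  20. -24. 114.  11.  48.  15.]
wrist red [ 0.4358 -0.2089] [ 306  180   45   47 1618]
side blue [ 0.629  -0.0512] [304 161  16  15 206]
scene blue [ 0.6323 -0.0508] [281 201  18  18 276]
```

step_arm(targets=[[[0,0,0,0.1,0.1,-0.5,1],[0,0,0,0,0,-0.9,1],[0,0,0,0,0,-0.9,1],[0,0,0,0,0,-0.8,1],[0,0,0,0,0,-0.45,1],[0,0,0,0,0,-0.2,1],[0,0,0,0,0,0,1],[0,0,0,0,0,0,0],[0,0,0,0,0,0,0],[0,0,0,0,0,0,0],[0,0,0,0,0,0,0],[0,0,0,0,0,0,0]]])

```text
t: 20.95
tcp_pos: [0.4391, -0.2076, 0.0617]
tcp_rot: [180.0, 0.0, 97.3]
force: [-0.7, -0.3, -0.1]
opening: 0.0632
gripper_force: 0.0
```

step_arm(targets=[[[0,0,0,0,0,0,0],[0,0,0,0,0,0,0],[0,0,0,0,0,0,0],[0,0,0,0,0,0,0],[0,0,0,0,0,0,0],[0,0,0,0,0,0,0]]])

```text
t: 21.45
tcp_pos: [0.4387, -0.2074, 0.0612]
tcp_rot: [-180.0, -0.0, 97.3]
force: [-0.6, -0.3, 0.5]
opening: 0.0353
gripper_force: 29.9
```

step_arm(targets=[[[0,0,0,0,0,0.3,0],[0,0,0,0,0,0.7,0],[0,0,0,0,0,0.8,0],[0,0,0,0,0,0.8,0],[0,0,0,0.3,0.1,0.4,0],[0,0,0,0.6,0.2,0,0],[0,0,0,0.8,0.35,0,0],[0,0,0,0.8,0.35,0,0],[0,0,0,0.8,0.35,0,0],[0,0,0,0.8,0.35,0,0],[0,0,0,0.8,0.35,0,0],[0,0,0,0.8,0.35,0,0]]])

```text
t: 22.45
tcp_pos: [0.5543, -0.1582, 0.1202]
tcp_rot: [-180.0, -0.0, 97.4]
force: [0.8, -0.8, -1.5]
opening: 0.035
gripper_force: 29.9
```

step_arm(targets=[[[0,0,0,0.8,0.35,0,0],[0,0,0,0.8,0.35,0,0],[0,0,0,0.8,0.35,0,0],[0,0,0,0.8,0.3,0,0],[0,0,0,0.7,0.2,0,0],[0,0,0,0.4,0.1,0,0],[0,0,0,0,0,0,0],[0,0,0,0,0,0,0]]])

```text
t: 23.12
tcp_pos: [0.6387, -0.126, 0.1203]
tcp_rot: [-179.9, -0.0, 97.4]
force: [-1.1, 0.4, -1.8]
opening: 0.0352
gripper_force: 29.9
```

step_arm(targets=[[[0,0,0,0,0,-0.4,0],[0,0,0,0,0,-0.7,0],[0,0,0,0,0,-0.7,0],[0,0,0,0,0,-0.4,0],[0,0,0,0,0,-0.2,0],[0,0,0,0,0,-0.1,0],[0,0,0,0,0,-0.08,0],[0,0,0,0,0,-0.05,0],[0,0,0,0,0,-0.03,0],[0,0,0,0,0,-0.03,0],[0,0,0,0,0,0,0]]])

```text
t: 24.03
tcp_pos: [0.639, -0.1265, 0.0677]
tcp_rot: [180.0, 0.0, 97.3]
force: [-0.3, -0.1, -1.5]
opening: 0.0352
gripper_force: 29.9
```

step_arm(targets=[[[0,0,0,0,0,-0.04,0],[0,0,0,0,0,-0.03,0],[0,0,0,0,0,0,0],[0,0,0,0,0,0,0]]])

```text
t: 24.37
tcp_pos: [0.6392, -0.1266, 0.0671]
tcp_rot: [180.0, 0.0, 97.3]
force: [-3.1, 0.8, 7.7]
opening: 0.0355
gripper_force: 30.0
```

Contact. Releasing, rising clear and checking the result.

step_arm(targets=[[[0,0,0,0,0,0,0.8],[0,0,0,0,0,0,0.8],[0,0,0,0,0,0,0.8],[0,0,0,0,0,0,0.8],[0,0,0,0,0,0,0.8],[0,0,0,0,0,0,0.8],[0,0,0,0,0,0.5,0.8],[0,0,0,0,0,0.9,1],[0,0,0,0,0,0.9,1],[0,0,0,0,0,0.9,1],[0,0,0,0,0,0.9,1],[0,0,0,0,0,0.9,1]]])

```text
t: 25.37
tcp_pos: [0.6389, -0.1264, 0.1678]
tcp_rot: [180.0, 0.0, 97.3]
force: [0.2, -0.6, 0.4]
opening: 0.091
gripper_force: 0.0
```

step_arm(targets=[[[0,0,0,0,-0.8,0.8,1],[0,0,0,0,-0.8,0.8,1],[0,0,0,0,-0.8,0.5,1],[0,0,0,0,-0.8,0,1],[0,0,0,0,-0.8,0,1],[0,0,0,0,-0.8,0,1],[0,0,0,0,-0.8,0,1],[0,0,0,0,-0.5,0,1],[0,0,0,0,0,0,1]]])

```text
t: 26.12
tcp_pos: [0.6379, -0.2522, 0.2069]
tcp_rot: [-179.9, 0.0, 97.1]
force: [-0.2, -0.8, -0.8]
opening: 0.0919
gripper_force: 0.0
```

```bash
python3 - <<'E'
from m import *
V=[]
for n in("side","scene"):
    p=camera_params(n);im=get_image(n)
    V.append(im[110:330,140:460] if n=="side" else im[100:320,190:510])
    for k,g in dict(green=(.6183,.0278),blue=(.6285,-.0495),red=(.6387,-.1268)).items():
        c,st=blob(im,k,hullc(p,cap(*g,.006))[0],12);print(n,k,c is not None and (least_squares(lambda q:hullc(p,cap(*q,.006))[0]-c,g).x.round(4)))
cv2.imwrite("pics/end.png",np.hstack([cv2.resize(v,(400,275)) for v in V])[:,:,::-1])
E
```

```text
side green [0.6197 0.0275]
side blue [ 0.6293 -0.0513]
side red [ 0.6373 -0.1295]
scene green [0.6224 0.0274]
scene blue [ 0.6324 -0.0508]
scene red [ 0.6407 -0.1288]
```

View pics/end.png

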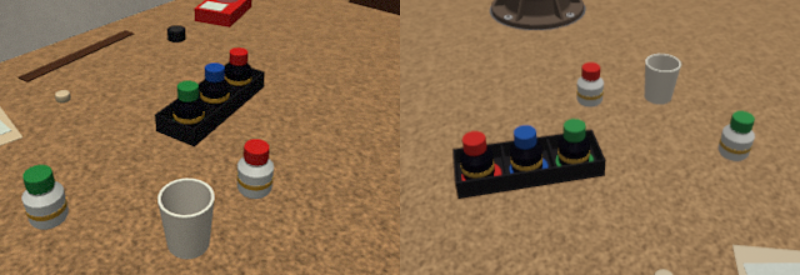

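All three black jars stand upright in the compartments of their colour, and the pale jars and the cup are where they started. Handing in.

```bash
python3 -c "
from bench import *
print(close_job())"
```

```text
the job is handed in; nothing more can be done
None
```

The three full ink jars are upright in the caddy compartments matching their caps, and the job is handed in at about 26 s of arm time; the first grip on the green jar slipped and tilted it briefly, but it settled upright and was re-gripped.

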